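Charge the ball mill and hold its jog plunger half-way

TASK

Pick up the metal beaker, tip it over the mill's open steel jar so that all four orange grinding balls go into the jar, then stand the empty beaker upright on the bench and let go of it. Then jog the mill: press the red spring plunger of the yellow station half-way down, so that its top is level with the top of the green gauge post, never down to its stop, and finish while still holding it there. Leave the tape roll and the two jars where they are.

Things in the scene. Friction and masses are not known exactly. Their poses are not given: they have to be found in the camera images.
- beaker_mid (a point): open round beaker of bare aluminium, straight outside wall, 56 mm outer diameter, 75 mm high, wall 3 mm, floor 4 mm, 100 to 170 g empty; this point is on its axis half-way up (37.5 mm above its underside); its z axis points out of the mouth. It starts upright on the bench with the four balls inside, and its yaw means nothing. The tape roll may stand 110 mm or more (centre to centre) away from it; otherwise its sides are clear.
- ball0_center (a point): orange grinding ball, 16 mm diameter, about 15 g; this point is its centre. All four balls are alike and start in one layer on the floor of the beaker.
- ball1_center (a point): orange grinding ball, 16 mm diameter, about 15 g; this point is its centre. All four balls are alike and start in one layer on the floor of the beaker.
- ball2_center (a point): orange grinding ball, 16 mm diameter, about 15 g; this point is its centre. All four balls are alike and start in one layer on the floor of the beaker.
- ball3_center (a point): orange grinding ball, 16 mm diameter, about 15 g; this point is its centre. All four balls are alike and start in one layer on the floor of the beaker.
- jar_in (a point): open round steel jar fixed on top of the white mill housing (housing 180 x 180 mm, 75 mm high, standing at the left or at the right of the bench); this point is the centre of the jar's inner floor, 80 mm above the bench. The jar is 106 mm wide inside, 116 mm outside and 50 mm deep; z is up. The mill does not move.
- jar_rim (a point): centre of the mouth of the steel jar, level with its rim, 130 mm above the bench, 50 mm above the jar's floor
- plunger_top (a point): centre of the top face of the red plunger cap, a disc 48 mm in diameter and 14 mm thick on a steel stem, on a yellow box (120 x 120 mm, 58 mm high, fixed to the bench on the other side from the mill). At rest this point is 100 mm above the bench; it goes straight down by the travel when pressed, and springs back when let go.
- gauge_top (a point): top centre of the green gauge post, 10 mm thick, at one corner of the yellow box, 65 mm sideways from the plunger's axis; its top is 88 mm above the bench: the height of the cap's top at half travel
- plunger (a joint): travel of the red plunger in m: 0 at rest (up), 0.024 at its stop; half-way is 0.012. The spring takes about 3 N to start, about 7 N at half-way and about 11.5 N at the stop.
- tape: bystander: roll of white tape lying flat, 90 mm diameter, 24 mm high; origin at the centre of its underside
- amber_jar: bystander: amber jar with white cap, 54 mm diameter, 85 mm high, standing upright between the robot and the work; origin at the centre of its underside
- blue_cap_jar: bystander: white jar with blue cap, 48 mm diameter, 75 mm high, standing upright between the robot and the work; origin at the centre of its underside
Things that resemble listed ones, but are neither listed nor needed, are in the scene too. Several things look just like the part that bears plunger_top: the one meant starts nearest to the robot's base.

How it is judged:
By the outcome, as a careful person would: the job done as asked, in the order asked, and still so for the second after the job is handed in, while the arm keeps its last pose, push and grip.
It also fails if it takes over 64 s, if anything falls off the work surface, if the arm or the gripper's body presses on something with over 40 N, if the wrist force passes 120 N, or if a joint passes its speed limit or range.

ROBOT

A 7-joint arm with a two-finger parallel gripper is mounted at the origin on the work surface. World frame = base frame: x ahead of the robot, y to its left, z up, the work surface at z = 0. Lengths are in m, angles in rad, forces in N, time in s.
With the tool pointing down it reaches from about 0.35 to 0.9 m from the base axis. Payload 8.1 kg.
Tool frame: the origin (TCP) lies midway between the tips of the shut fingers; the grasp point (between the pads) lies 19 mm behind it; z points along the fingers, y is the line along which they close (so a half turn about z gives the same grasp; the last joint's range is limited). The gripper opens to 92 mm and grips with 3 to 60 N. Pads are 19 mm wide; open, the fingers measure 130 mm over their backs; the gripper's body (75 mm by 190 mm) begins 47 mm behind the grasp point.
Start: joints at [-1.302, 0.434, 0.025, 1.573, -0.012, 1.134, -0.075], TCP at [0.227, 0.582, 0.227] pointing down, gripper open.
Joint ranges: [-2.62, 2.62], [-0.44, 2.09], [-1.27, 1.32], [0.08, 2.57], [-1.32, 4.46], [0.12, 2], [-2.74, 2.74]. Speed limits (rad/s): [2.22, 2.22, 3.01, 3.01, 3.14, 3.14, 3.14].

INTERFACE

Orientations are given as a rotation vector (axis times angle).
In Python, from cell import arm gives the robot as it stands.
- The arm moves only by the tool send_rows, never from a script. Its argument "increments" is a list of rows, each a list of 3 entries, a list of its own where there are three numbers: the finger opening in cm, from 0 to 9.18, then the shift along the tool's x, y, z in cm, then the turn, a rotation vector about the tool's x, y, z in rad. A call has 1 to 5 rows; each row shifts and turns the commanded pose from where the row before left it, along the tool's axes as they then stand; what a row does not reach is not made up. A row lasts 1/10 s, in which the tool goes at most 50 mm and 8.59 degrees, less where a joint would pass 70% of its speed; a pose out of reach is approached as far as the arm can. A call is refused whole if a number of a shift passes 5 or a number of a turn 0.15, either way. A call with a gripper value outside its range is refused whole. The fingers move at their own pace and stop on an object; "force" is the grip in N (left out, the last holds). Time passes only in rows, so rows that do not move let the fingers close. It gives the time, the measured TCP pose, the force, the opening and the grip force at its end, in the units of the state.
- arm.observe(): the state, without advancing time (a new reading comes with each control period).
- arm.get_image(name): name is "scene" or "top" or "wrist"; returns the picture (400x640x3 uint8, red, green, blue); there is no depth.
- arm.camera_params(name): a dict with "camera_matrix" (3x3 intrinsics, pixels), "R" (3x3) and "t" (3): a world point X has camera coordinates R X + t. Camera axes: x right, y down, z forward; pixel columns grow to the right and rows downward; lengths in m; the calibration is good to about 2 mm. A picture is of the moment at which its call begins: read the wrist's pose just before it. camera_params takes no time and is no camera call; for the wrist camera it gives the pose at the moment of the call.
- arm.sign_off(): hands the job in; it is judged then, once.
The state is a dict: "clock": time; "joints": joint angles; "dq": joint speeds; "joint_efforts": joint torques, N m; "position": TCP position; "ee_rot": TCP orientation; "force": force on the tool from outside, world axes, zero at the start; "ft_torque": the same for the moment, N m; "width": opening from 0.0 (shut) to 1.0 (fully open); "gripper_force": force on a finger pad.
Only numpy, scipy, OpenCV 4.12 (cv2) and the standard library are available. Lean on these libraries where they do the work, as an engineer would, in place of code of your own. Each camera call takes 0.05 s, during which the arm holds its last target. There are 200 camera calls.

## Working session

There is one attempt and no reset: what is moved stays moved. The work goes in short steps, Python scripts to look and compute and a tool call to move; the robot and the scene stay as the last step left them, time stands still between calls to the robot, and variables do not carry over. Pictures are saved under pics/ and viewed, at most 10 in all, crops included, and the job is handed in when it is done.

Besides the shell and the picture viewer there is one more tool, called after "Emit:" in YAML: its name, and indented under it one key for each argument. send_rows: Moves the arm, as the interface text tells. Its arguments: {"type":"object","properties":{"increments":{"type":"array"},"force":{"type":"number"}},"required":["increments"]}

```bash
mkdir -p pics; ls
python3 - <<'E'
from cell import arm
import cv2
s=arm.observe(); print(s)
for n in("scene","top"):
    p=arm.camera_params(n); print(n,p)
    cv2.imwrite(f"pics/{n}0.png",arm.get_image(n)[:,:,::-1])
E
```

```text
pics
{'clock': 0.0, 'joints': array([-1.30158294,  0.43523338,  0.02498158,  1.57407942, -0.01159329,
        1.13402065, -0.07505935]), 'dq': array([-1.91032461e-03,  2.91480592e-05,  1.64933963e-04,  3.49380458e-04,
        2.21844263e-03,  9.44740179e-04,  8.69846271e-04]), 'joint_efforts': array([-1.03957907e-03, -6.67836356e+01,  9.84502137e-01, -3.14461327e+01,
       -6.05132477e-02,  4.26825334e-02,  1.68616211e-04]), 'position': array([0.22694029, 0.58179377, 0.22594546]), 'ee_rot': array([-5.80710666e-01, -3.08730980e+00,  2.49676514e-03]), 'force': array([-0.42361577, -0.08588732, -0.3222819 ]), 'ft_torque': array([ 0.0326643 , -0.03756161,  0.02881148]), 'gripper_force': 0.0, 'width': 1.0013258290919702}
scene {'camera_matrix': array([[411.86460513,   0.        , 319.21033095],
       [  0.        , 411.86460513, 201.13128492],
       [  0.        ,   0.        ,   1.        ]]), 'R': array([[-0.73792028,  0.67456132, -0.0209924 ],
       [ 0.40797567,  0.42108524, -0.81008831],
       [-0.53761465, -0.60634498, -0.58593195]]), 't': array([ 0.39733532, -0.14294169,  1.2873248 ])}
top {'camera_matrix': array([[472.5009057 ,   0.        , 318.55067364],
       [  0.        , 472.5009057 , 200.25547065],
       [  0.        ,   0.        ,   1.        ]]), 'R': array([[ 0.01447086, -0.99986168,  0.00819841],
       [-0.99564178, -0.0151643 , -0.092019  ],
       [ 0.0921306 , -0.00683109, -0.9957235 ]]), 't': array([-0.01119955,  0.58401876,  1.10855837])}
```

View pics/scene0.png

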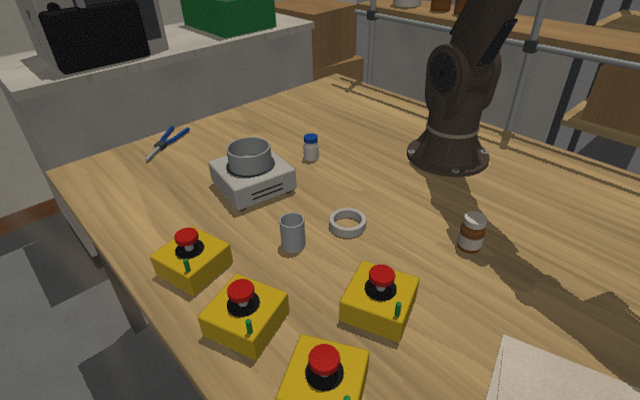

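View pics/top0.png

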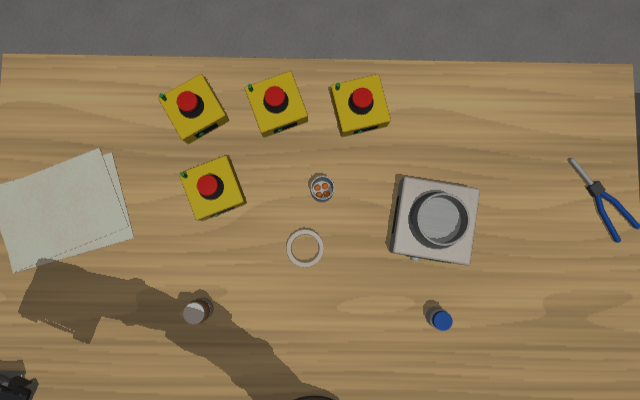

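```bash
cat > h.py <<'E'
import numpy as np, cv2
from cell import arm
from scipy.spatial.transform import Rotation as Ro
def ray(n,uv,z,p=None):
    p=p or arm.camera_params(n); K,R,t=p["camera_matrix"],p["R"],p["t"]
    c=-R.T@t; d=R.T@np.linalg.inv(K)@np.array([uv[0],uv[1],1.]); return c+d*(z-c[2])/d[2]
def proj(n,X,p=None):
    p=p or arm.camera_params(n); q=p["camera_matrix"]@(p["R"]@np.array(X)+p["t"]); return q[:2]/q[2]
def snap(n,name):
    im=arm.get_image(n); cv2.imwrite(f"pics/{name}.png",im[:,:,::-1]); return im
def go(pos,R):
    "tool-frame shift (cm) and rotvec from measured pose to target"
    s=arm.observe(); R0=Ro.from_rotvec(s["ee_rot"])
    return np.round(R0.inv().apply(np.array(pos)-s["position"])*100,2),np.round((R0.inv()*R).as_rotvec(),3)
E
python3 - <<'E'
from h import *
import cv2
for n,uv,z in [("beaker rim",(321.5,185.5),.075),("jarrim",(438,218),.13),("plunger",(207.5,185),.1),("gauge",(183.5,175),.088),("tape",(305,248),.012),("amber",(194,313),.085),("blue",(442.5,320.5),.075)]:
    print(n,ray("top",uv,z).round(4))
s=[("beaker rim",(292,219),.075),("jarrim",(249,147),.13),("plunger",(381,271),.1)]
for n,uv,z in s: print("scene",n,ray("scene",uv,z).round(4))
im=cv2.imread("pics/top0.png")[140:250,270:490]
im2=cv2.imread("pics/top0.png")[140:235,160:260]
cv2.imwrite("pics/c1.png",np.vstack([cv2.resize(im[:95,:100],None,fx=4,fy=4),])if 0 else np.hstack([cv2.resize(im[20:85,20:85],(400,400)),cv2.resize(im2[10:75,10:75],(400,400))]))
R=Ro.from_rotvec(arm.observe()["ee_rot"]).as_matrix(); print(R.round(2))
E
```

```text
beaker rim [ 0.614  -0.0085  0.075 ]
jarrim [ 0.5397 -0.2629  0.13  ]
plunger [0.608  0.2484 0.1   ]
gauge [0.6316 0.3065 0.088 ]
tape [0.4694 0.0284 0.012 ]
amber [0.3225 0.2715 0.085 ]
blue [ 0.3119 -0.2854  0.075 ]
scene beaker rim [ 0.6088 -0.0111  0.075 ]
scene jarrim [ 0.5381 -0.2708  0.13  ]
scene plunger [0.6077 0.2463 0.1   ]
[[-0.93  0.36 -0.  ]
 [ 0.36  0.93 -0.  ]
 [-0.   -0.   -1.  ]]
```

View pics/c1.png

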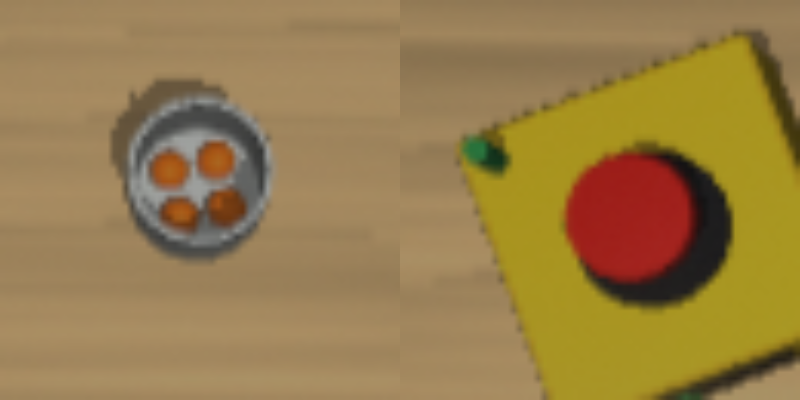

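Emit:
send_rows:
  increments:
    - [9.18,[-3.5,-3.4,-0.3],[0,0,0]]
    - [9.18,[-3.5,-3.4,-0.3],[0,0,0]]
    - [9.18,[-3.5,-3.4,-0.3],[0,0,0]]
    - [9.18,[-3.5,-3.4,-0.3],[0,0,0]]
    - [9.18,[-3.5,-3.4,-0.3],[0,0,0]]

```text
clock: 0.6
position: [0.3287, 0.3582, 0.2416]
ee_rot: [-0.581, -3.087, 0.001]
force: [1.1, -0.2, -0.2]
width: 1.001
gripper_force: 0.0
```

Emit:
send_rows:
  increments:
    - [9.18,[-3.5,-3.4,-0.3],[0,0,0]]
    - [9.18,[-3.5,-3.4,-0.3],[0,0,0]]
    - [9.18,[-3.5,-3.4,-0.3],[0,0,0]]
    - [9.18,[-3.5,-3.4,-0.3],[0,0,0]]
    - [9.18,[-3.5,-3.4,-0.3],[0,0,0]]

```text
clock: 1.1
position: [0.4298, 0.1364, 0.2568]
ee_rot: [-0.581, -3.087, -0.0]
force: [0.6, 0.4, -0.8]
width: 1.002
gripper_force: 0.0
```

Emit:
send_rows:
  increments:
    - [9.18,[-3.5,-3.4,-0.3],[0,0,-0.12]]
    - [9.18,[-3.5,-3.4,-0.3],[0,0,-0.12]]
    - [9.18,[-3.5,-3.4,-0.3],[0,0,-0.13]]
    - [9.18,[0,0,0],[0,0,0]]

```text
clock: 1.5
position: [0.5015, 0.0174, 0.2654]
ee_rot: [0.05, 3.139, -0.004]
force: [-0.8, 0.5, -1.3]
width: 0.997
gripper_force: 0.0
```

Run:
```python
from h import *
s=arm.observe(); print(s["clock"],s["position"],s["joints"].round(3)); R=Ro.from_rotvec(s["ee_rot"]); print(R.as_matrix().round(3))
p=arm.camera_params("wrist"); c=-p["R"].T@p["t"]
print("cam in tool",R.inv().apply(c-s["position"]).round(3),"axis",R.inv().apply(p["R"][2]).round(2),"right",R.inv().apply(p["R"][0]).round(2))
```

```text
1.5 [0.50154282 0.01735655 0.26541118] [-0.444  0.197  0.363  1.833 -0.074  1.123  1.483]
[[-0.999  0.032  0.002]
 [ 0.032  0.999 -0.002]
 [-0.002 -0.002 -1.   ]]
cam in tool [ 0.071  0.001 -0.157] axis [-0.26 -0.    0.96] right [-0.  1.  0.]
```

Emit:
send_rows:
  increments:
    - [9.18,[0,0,0],[0,-0.14,0]]
    - [9.18,[0,0,0],[0,-0.14,0]]
    - [9.18,[0,0,0],[0,-0.14,0]]
    - [9.18,[0,0,0],[0,-0.14,0]]

```text
clock: 1.9
position: [0.4986, 0.0232, 0.2651]
ee_rot: [0.042, 2.592, -0.011]
force: [1.6, -2.9, -0.3]
width: 0.997
gripper_force: 0.0
```

Emit:
send_rows:
  increments:
    - [9.18,[0,0,0],[0,-0.14,0]]
    - [9.18,[0,0,0],[0,-0.14,0]]
    - [9.18,[0,0,0],[0,-0.14,0]]
    - [9.18,[0,0,0],[0,0,0]]

```text
clock: 2.3
position: [0.5046, 0.0016, 0.266]
ee_rot: [0.073, 2.417, -0.085]
force: [0.5, 0.2, -0.6]
width: 0.995
gripper_force: 0.0
```

Run:
```python
from h import *
s=arm.observe(); print(s["clock"],s["position"],s["joints"].round(3)); R=Ro.from_rotvec(s["ee_rot"]); print(R.as_matrix().round(3))
th=.59;c,S=np.cos(th),np.sin(th); T=Ro.from_matrix(np.array([[-S,0,-c],[0,1,0],[c,0,-S]]).T)
g=np.array([.61,-.01,.05]); z=np.array([c,0,-S])
print(go(g+.019*z-.12*z,T), go(g+.019*z,T))
snap("wrist","w1"); print(proj("wrist",[.61,-.01,.075]))
```

```text
2.3 [0.5046218  0.00156862 0.26596723] [-0.358 -0.117  0.031  2.41   1.053  0.342  0.261]
[[-0.749  0.076  0.658]
 [ 0.029  0.996 -0.081]
 [-0.662 -0.041 -0.749]]
(array([ 8.93, -0.33, 13.47]), array([-0.085, -0.258, -0.019])) (array([ 5.88,  0.7 , 25.02]), array([-0.085, -0.258, -0.019]))
[323.88652362 136.74395584]
```

View pics/w1.png

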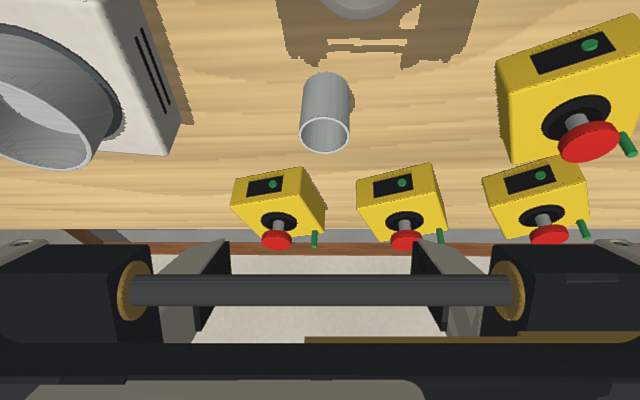

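```bash
cat > kin.py <<'E'
from h import *
import itertools
from scipy.optimize import least_squares
Q=np.array([[-1.30158294,.43523338,.02498158,1.57407942,-.01159329,1.13402065,-.07505935],[-.444,.197,.363,1.833,-.074,1.123,1.483],[-.358,-.117,.031,2.41,1.053,.342,.261]])
P=np.array([[.22694,.58179,.22595],[.50154,.01736,.26541],[.50462,.00157,.26597]])
RR=[Ro.from_rotvec([-.58071,-3.08731,.0025]),Ro.from_matrix([[-.999,.032,.002],[.032,.999,-.002],[-.002,-.002,-1]]),Ro.from_matrix([[-.749,.076,.658],[.029,.996,-.081],[-.662,-.041,-.749]])]
def rots(q,sg):
    R=Ro.identity(); out=[]
    for i in range(7):
        R=R*Ro.from_euler('zyzyzyz'[i],sg[i]*q[i]); out.append(R)
    return out
def fk(q,sg,a,C,L):
    A=Ro.from_euler('z',a); r=[A*x for x in rots(q,sg)]
    p=np.array([L[0]*np.cos(a)*0,0,L[0]])+r[0].apply([L[7],0,0])+r[2].apply([L[1],0,L[2]])[:]*[1,1,1]+r[3].apply([L[3],0,0])+r[4].apply([0,0,L[4]])+r[5].apply([L[5],0,L[6]])
    return p,r[6]*C
def fit():
    best=[]
    for s in itertools.product([1,-1],repeat=4):
        sg=[s[0],1,s[1],1,s[2],1,s[3]]
        f=lambda v:np.concatenate([((Ro.from_euler('z',v[0])*rots(q,sg)[-1]*Ro.from_euler('z',v[1])).inv()*R).as_rotvec() for q,R in zip(Q,RR)])
        for v0 in itertools.product([0,1.6,3.1,-1.6],[0,1.6,3.1,-1.6]):
            r=least_squares(f,v0); best.append((r.cost,sg,r.x))
    best.sort(key=lambda b:b[0]); return best
if __name__=="__main__":
    b=fit()
    seen=[]
    for c,sg,v in b[:200]:
        if sg in seen: continue
        seen.append(sg); 
        if len(seen)>3: break
        C=Ro.from_euler('z',v[1])
        g=lambda L:np.concatenate([np.concatenate([fk(q,sg,v[0],C,L)[0]-p for q,p in zip(Q,P)])*100,.02*(L-L0)/.1])
        L0=np.array([.33,0,.35,0,.33,0,.25,0]); r=least_squares(g,L0)
        print(c,sg,v.round(3),r.x.round(3),np.abs(r.fun[:9]).max())
E
python3 kin.py
```

```text
5.872201426617825e-07 [-1, 1, -1, 1, -1, 1, -1] [ 0.    -4.712] [ 0.807 -0.001  0.497  0.282  0.696  0.026  0.48  -0.071] 4.610419051728814
0.13970646534644404 [1, 1, 1, 1, 1, 1, 1] [-0.344 -1.597] [ 7.006  1.425 -4.344  3.314  1.598  0.963 -1.443  0.863] 13.365549203084665
0.1514286558381759 [-1, 1, 1, 1, -1, 1, -1] [-0.164  1.69 ] [-0.871 -0.095  0.704 -0.435 -0.329  0.08   0.111  0.605] 4.339719552933826
```

```bash
cat > kin2.py <<'E'
from kin import *
sg=[-1,1,-1,1,-1,1,-1]
C=Ro.from_euler('z',-4.712389)
def fk(q,L):
    r=rots(q,sg)
    p=np.array([0,0,L[0]])+r[0].apply([L[1],L[2],0])+r[2].apply([L[3],L[4],L[5]])+r[3].apply([L[6],0,0])+r[4].apply([0,L[7],L[8]])+r[5].apply([L[9],L[10],L[11]])
    return p,r[6]*C
L0=np.array([.33,0,0,0,0,.38,0,0,.38,0,0,.3])
def fitL(w=.005):
    g=lambda L:np.concatenate([np.concatenate([fk(q,L)[0]-p for q,p in zip(Q,P)])*1000,w*(L-L0)*1000])
    return least_squares(g,L0)
if __name__=="__main__":
    for w in(.2,.05,.01):
        r=fitL(w); print(r.x.round(3),np.abs(r.fun[:9]).max())
E
python3 kin2.py
```

```text
[ 0.322  0.035 -0.012  0.035 -0.049  0.464  0.025  0.003  0.411  0.012
  0.003  0.306] 10.339784792664176
[ 0.328  0.026 -0.007  0.019 -0.041  0.509  0.044 -0.003  0.441  0.017
 -0.003  0.33 ] 1.50956163200755
[ 0.335  0.02  -0.015  0.009 -0.028  0.523  0.049 -0.005  0.455  0.017
 -0.005  0.343] 0.09463179847418735
```

```bash
cat > ik.py <<'E'
from kin2 import *
L=fitL(.03).x
lo=np.array([-2.62,-.44,-1.27,.08,-1.32,.12,-2.74])+.05; hi=np.array([2.62,2.09,1.32,2.57,4.46,2,2.74])-.05
def tool(psi,th,phi):
    "tool z at azimuth psi, th below horizontal, rolled phi about tool z; phi=0: tool x downward side"
    c,s=np.cos(th),np.sin(th); B=np.array([[-s,0,-c],[0,1,0],[c,0,-s]]).T
    return Ro.from_euler('z',psi)*Ro.from_matrix(B)*Ro.from_euler('z',phi)
def ik(g,R,seeds):
    p=np.array(g)+.019*R.as_matrix()[:,2]
    def f(q):
        x,r=fk(q,L); return np.concatenate([(x-p)*5,(r.inv()*R).as_rotvec()])
    best=None
    for q0 in seeds:
        r=least_squares(f,np.clip(q0,lo+.01,hi-.01),bounds=(lo,hi),max_nfev=60)
        if best is None or r.cost<best.cost: best=r
        if best.cost<1e-7: break
    return best.cost<1e-6,best.x
E
python3 - <<'E'
from ik import *
rng=np.random.default_rng(0)
S=[Q[2],Q[1]]+[rng.uniform(lo,hi) for _ in range(8)]
d=np.pi/180
for th in (30,40):
  for psi in (-80,-60,-40,-20,0,20,40,60,80):
    for flip in (0,180):
      R=tool(psi*d,th*d,flip*d); ok,q=ik([.61,-.01,.05],R,S)
      if ok: print(th,psi,flip,q.round(2))
E
```

```text
30 -80 0 [-0.89  1.09  0.52  1.69  0.62  0.97 -0.84]
30 -80 180 [-0.79  1.04  0.38  1.69  0.75  1.04  2.2 ]
30 -60 0 [-0.85  0.98  0.37  1.95  1.19  0.81 -1.19]
30 -60 180 [-0.8   0.96  0.31  1.95  1.23  0.85  1.94]
30 -40 0 [-1.21  1.3   0.9   2.2   2.36  0.28 -2.39]
30 -40 180 [-0.62  0.91  0.13  2.18  1.88  0.93  1.6 ]
30 -20 0 [-0.35  0.92 -0.01  2.33  2.47  1.13 -1.64]
30 -20 180 [-0.49  0.94  0.16  2.34  2.51  1.06  1.36]
30 0 0 [-0.12  0.94  0.05  2.38  3.08  1.22 -1.63]
30 0 180 [-0.2   0.95  0.14  2.38  3.09  1.22  1.43]
30 20 0 [ 0.57  0.95 -0.44  2.3   3.55  0.92 -1.16]
30 20 180 [ 0.31  0.91 -0.13  2.3   3.64  1.05  1.71]
30 40 0 [ 1.25  1.37 -1.17  2.14  2.64  0.17  0.46]
30 40 180 [ 0.47  0.89 -0.12  2.12  4.29  0.9   1.47]
30 60 0 [ 0.7   0.94 -0.36  1.88 -1.27  0.8  -2.06]
30 60 180 [ 1.19  1.28 -1.1   1.85 -0.04  0.43  0.11]
30 80 180 [ 0.89  1.11 -0.74  1.62 -0.46  0.91  0.58]
40 -80 0 [-0.68  0.92  0.28  1.73  0.75  0.97 -0.88]
40 -80 180 [-0.63  0.9   0.21  1.73  0.81  1.01  2.23]
40 -60 0 [-1.01  1.01  0.68  1.95  0.73  0.47 -0.74]
40 -60 180 [-0.65  0.84  0.19  1.96  1.21  0.8   2.07]
40 -40 0 [-1.    1.    0.71  2.19  2.1   0.3  -1.86]
40 -40 180 [-0.45  0.78 -0.01  2.17  1.82  0.82  1.82]
40 -20 0 [-0.59  0.84  0.35  2.32  2.65  0.71 -1.86]
40 -20 180 [-0.13  0.78 -0.22  2.3   2.38  0.92  1.78]
40 0 0 [ 0.19  0.79 -0.34  2.35  2.9   0.88 -1.26]
40 0 180 [ 0.06  0.78 -0.17  2.35  2.98  0.87  1.73]
40 20 0 [ 0.74  0.91 -0.73  2.28  3.17  0.59 -0.81]
40 20 180 [ 0.61  0.84 -0.57  2.28  3.34  0.62  2.08]
40 40 0 [ 1.17  1.23 -1.22  2.13  1.96  0.27  0.96]
40 40 180 [ 1.15  1.21 -1.2   2.13  2.01  0.25 -2.24]
40 60 0 [ 1.16  1.23 -1.19  1.88  0.47  0.45  2.68]
40 60 180 [ 0.65  0.84 -0.38  1.89 -1.13  0.66  0.87]
40 80 0 [ 0.68  0.93 -0.49  1.67 -0.63  0.88 -2.5 ]
40 80 180 [ 0.82  1.   -0.7   1.66 -0.39  0.82  0.46]
```

```bash
cat > tgt.py <<'E'
from ik import *
d=np.pi/180
def show(g,R):
    s=arm.observe(); p=np.array(g)+.019*R.as_matrix()[:,2]
    R0=Ro.from_rotvec(s["ee_rot"])
    a=p-s["position"]
    print("t",s["clock"],"world d",a.round(4),"tool0 d cm",(R0.inv().apply(a)*100).round(2),"rot",(R0.inv()*R).as_rotvec().round(3),"final-frame d cm",(R.inv().apply(a)*100).round(2))
    print("q",s["joints"].round(3))
E
python3 - <<'E'
from tgt import *
R=tool(-45*d,32*d,0); z=R.as_matrix()[:,2]
show(np.array([.61,-.01,.05])-.12*z,R)
show(np.array([.61,-.01,.05]),R)
E
```

```text
t 2.35 world d [ 0.0445  0.0487 -0.1627] tool0 d cm [ 7.55  5.85 14.72] rot [ 0.518 -0.263  0.491] final-frame d cm [13.95  6.59  8.37]
q [-0.36  -0.117  0.033  2.408  1.043  0.342  0.272]
t 2.35 world d [ 0.1164 -0.0233 -0.2263] tool0 d cm [ 6.14 -0.52 24.8 ] rot [ 0.518 -0.263  0.491] final-frame d cm [13.95  6.59 20.37]
q [-0.36  -0.117  0.033  2.408  1.043  0.342  0.272]
```

Emit:
send_rows:
  increments:
    - [9.18,[0,0,1.5],[0.086,-0.044,0.082]]
    - [9.18,[0,0,1.5],[0.086,-0.044,0.082]]
    - [9.18,[0,0,1.5],[0.086,-0.044,0.082]]
    - [9.18,[0,0,1.5],[0.086,-0.044,0.082]]
    - [9.18,[0,0,1.5],[0.086,-0.044,0.082]]

```text
clock: 2.85
position: [0.5382, -0.0152, 0.2206]
ee_rot: [0.575, 2.198, -0.356]
force: [0.1, -0.7, -0.3]
width: 0.999
gripper_force: 0.0
```

Emit:
send_rows:
  increments:
    - [9.18,[0,0,0],[0.086,-0.044,0.082]]
    - [9.18,[0,0,0],[0,0,0]]

```text
clock: 3.05
position: [0.5385, -0.0123, 0.2184]
ee_rot: [0.689, 2.125, -0.418]
force: [-0.4, 0.3, -0.3]
width: 1.004
gripper_force: 0.0
```

Run:
```python
from tgt import *
R=tool(-45*d,32*d,0); z=R.as_matrix()[:,2]
show(np.array([.61,-.01,.05])-.12*z,R)
```

```text
t 3.05 world d [ 0.011   0.0628 -0.1149] tool0 d cm [10.76  6.24  4.23] rot [ 0.081 -0.07   0.117] final-frame d cm [11.69  5.22  2.98]
q [-0.52   0.27  -0.182  2.362  1.4    0.986 -0.877]
```

Emit:
send_rows:
  increments:
    - [9.18,[0,0,0],[0.08,-0.07,0.1]]
    - [9.18,[2.9,1.3,0.75],[0,0,0.02]]
    - [9.18,[2.9,1.3,0.75],[0,0,0]]
    - [9.18,[2.9,1.3,0.75],[0,0,0]]
    - [9.18,[2.9,1.3,0.75],[0,0,0]]

```text
clock: 3.55
position: [0.5499, 0.0471, 0.1057]
ee_rot: [0.831, 1.996, -0.455]
force: [0.4, 0.1, -0.0]
width: 0.996
gripper_force: 0.0
```

Emit:
send_rows:
  increments:
    - [9.18,[0,0,0],[0,0,0]]

```text
clock: 3.65
position: [0.5497, 0.0487, 0.1035]
ee_rot: [0.828, 2.0, -0.456]
force: [-0.1, -0.2, 0.2]
width: 0.999
gripper_force: 0.0
```

Run:
```python
from tgt import *
R=tool(-45*d,32*d,0); z=R.as_matrix()[:,2]
show(np.array([.61,-.01,.05]),R); snap("wrist","w2")
print([proj("wrist",[.61,-.01,h]).round(0) for h in (0,.075)])
```

```text
t 3.65 world d [ 0.0717 -0.07   -0.0636] tool0 d cm [ 0.07  0.08 11.87] rot [ 0.003 -0.001 -0.001] final-frame d cm [ 0.08  0.12 11.87]
q [-0.662  0.649 -0.201  2.283  1.438  1.151 -1.337]
[array([323., 145.]), array([323., 234.])]
```

View pics/w2.png

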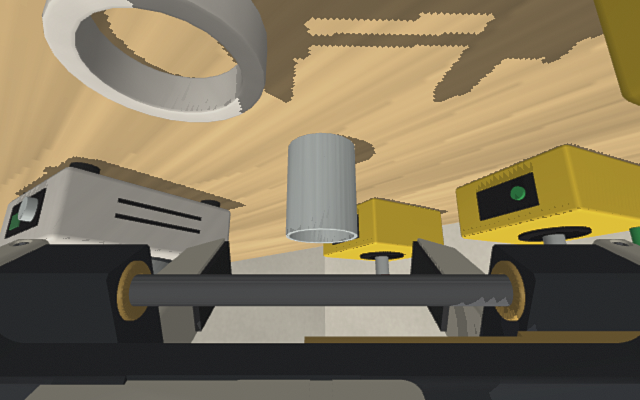

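Emit:
send_rows:
  increments:
    - [9.18,[0,0,3],[0,0,0]]
    - [9.18,[0,0,3],[0,0,0]]
    - [9.18,[0,0,3],[0,0,0]]
    - [9.18,[0,0,1.5],[0,0,0]]
    - [9.18,[0,0,1.3],[0,0,0]]

```text
clock: 4.2
position: [0.6221, -0.0258, 0.0464]
ee_rot: [0.833, 1.991, -0.454]
force: [0.2, 0.3, 0.6]
width: 1.0
gripper_force: 0.0
```

Emit:
send_rows:
  increments:
    - [9.18,[0,0,0],[0,0,0]]
    - [5,[0,0,0],[0,0,0]]
    - [5,[0,0,0],[0,0,0]]
    - [5,[0,0,0],[0,0,0]]
    - [5,[0,0,0],[0,0,0]]
  force: 25

```text
clock: 4.7
position: [0.6218, -0.0223, 0.0447]
ee_rot: [0.831, 1.993, -0.45]
force: [0.4, -0.0, -0.2]
width: 0.701
gripper_force: 0.0
```

Emit:
send_rows:
  increments:
    - [5,[0,0,0],[0,0,0]]
    - [5,[0,0,0],[0,0,0]]
    - [5,[0,0,0],[0,0,0]]

```text
clock: 5.0
position: [0.622, -0.0226, 0.0446]
ee_rot: [0.831, 1.992, -0.45]
force: [-0.8, 1.6, 3.8]
width: 0.608
gripper_force: 25.0
```

Run:
```python
from tgt import *
s=arm.observe(); print(s["position"],s["width"],s["gripper_force"],s["force"].round(2),s["joints"].round(2))
R=tool(-45*d,32*d,0)
up=R.inv().apply([0,0,1]); print("up in tool",up.round(3))
# pour: mouth centre target, roll phi negative
rng=np.random.default_rng(1); S=[s["joints"]]
for phi in (0,-60,-90,-110,-130,-150,-170):
    Rp=tool(-45*d,32*d,phi*d); u=Rp.apply(-np.array(R.inv().apply([0,0,-1]))); 
    g=np.array([.525,-.285,.215])
    ok,q=ik(g,Rp,S); S=[q,s["joints"]]
    print(phi,"axis",u.round(2),"tilt",np.degrees(np.arccos(u[2])).round(0),"mouth",(g+.025*u).round(3),ok,q.round(2))
R0=tool(-45*d,32*d,0); show(np.array([.525,-.285,.215]),R0)
```

```text
[ 0.62200335 -0.0226086   0.0445851 ] 0.6081800779585399 24.997183419764042 [-0.84  1.57  3.79] [-0.5   0.79 -0.11  2.24  1.72  1.07 -1.44]
up in tool [-0.848  0.    -0.53 ]
0 axis [-0.  0.  1.] tilt nan mouth [ 0.525 -0.285  0.24 ] False [ 0.11  0.37  0.03  2.4   2.25  0.73 -1.23]
-60 axis [0.36 0.68 0.64] tilt 50.0 mouth [ 0.534 -0.268  0.231] True [ 0.33  0.39 -0.24  2.41  2.23  0.82 -0.13]
-90 axis [0.28 0.92 0.28] tilt 74.0 mouth [ 0.532 -0.262  0.222] False [ 0.26  0.41 -0.15  2.43  2.31  0.85  0.3 ]
-110 axis [0.14 0.99 0.03] tilt 88.0 mouth [ 0.528 -0.26   0.216] False [ 0.22  0.42 -0.09  2.44  2.35  0.85  0.6 ]
-130 axis [-0.06  0.98 -0.18] tilt 100.0 mouth [ 0.523 -0.26   0.21 ] False [-0.11  0.46  0.31  2.45  2.49  0.77  0.74]
-150 axis [-0.29  0.89 -0.34] tilt 110.0 mouth [ 0.518 -0.263  0.206] True [-0.19  0.43  0.41  2.42  2.46  0.66  1.13]
-170 axis [-0.53  0.73 -0.43] tilt 115.0 mouth [ 0.512 -0.267  0.204] True [-0.51  0.58  0.87  2.42  2.84  0.55  1.01]
t 5.0 world d [-0.0856 -0.2738  0.1603] tool0 d cm [-20.84 -25.26   2.73] rot [ 0.006  0.004 -0.008] final-frame d cm [-20.65 -25.41   2.79]
q [-0.501  0.79  -0.107  2.239  1.717  1.07  -1.436]<stdin>:11: RuntimeWarning: invalid value encountered in arccos
```

Emit:
send_rows:
  increments:
    - [5,[-1,0,-0.6],[0,0,0]]
    - [5,[-3.3,0,-2.1],[0,0,0]]
    - [5,[-3.3,0,-2.1],[0,0,0]]
    - [5,[-3.3,0,-2.1],[0,0,0]]
    - [5,[-3.3,0,-2.1],[0,0,0]]

```text
clock: 5.5
position: [0.6187, -0.0233, 0.2142]
ee_rot: [0.832, 1.994, -0.451]
force: [0.4, 0.1, -2.2]
width: 0.6
gripper_force: 25.0
```

Emit:
send_rows:
  increments:
    - [5,[-1,-2,1],[0,0,0]]
    - [5,[-1,-3.2,1.6],[0,0,0]]
    - [5,[-1,-3.2,1.6],[0,0,0]]
    - [5,[-1,-3.2,1.6],[0,0,0]]
    - [5,[-1,-3.2,1.6],[0,0,0]]

```text
clock: 6.0
position: [0.5766, -0.1921, 0.2149]
ee_rot: [0.832, 1.993, -0.45]
force: [0.9, 0.2, -2.5]
width: 0.601
gripper_force: 25.0
```

Emit:
send_rows:
  increments:
    - [5,[-1,-3.2,1.6],[0,0,0]]
    - [5,[-1,-3.2,1.6],[0,0,0]]
    - [5,[-1,-3.2,1.6],[0,0,0]]
    - [5,[0,0,0],[0,0,0]]

```text
clock: 6.4
position: [0.5457, -0.3046, 0.2144]
ee_rot: [0.84, 1.99, -0.458]
force: [-0.2, 0.0, -2.5]
width: 0.601
gripper_force: 25.0
```

Run:
```python
from tgt import *
show([.535,-.308,.22],tool(-45*d,32*d,0)); s=arm.observe(); print(s["width"],s["gripper_force"],s["force"])
snap("top","t2")
```

```text
t 6.4 world d [ 0.0007 -0.0148 -0.0045] tool0 d cm [-0.2  -0.99  1.17] rot [-0.004  0.004 -0.012] final-frame d cm [-0.2  -0.99  1.16]
q [ 0.015  0.302  0.086  2.453  2.219  0.727 -1.237]
0.600510643599663 24.99299756018445 [-0.17953869  0.03171471 -2.52275803]
```

View pics/t2.png

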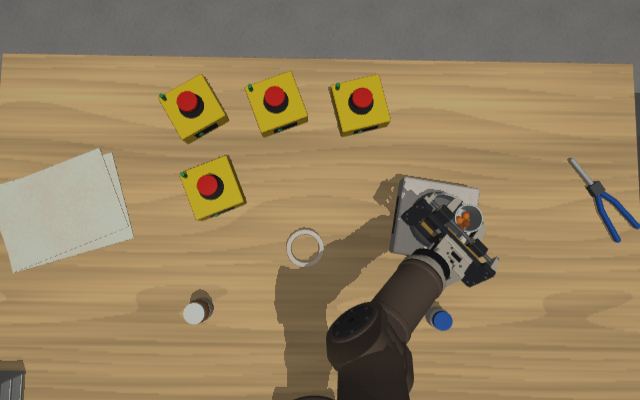

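Emit:
send_rows:
  increments:
    - [5,[-0.2,-1,1.1],[0,0,0]]
    - [5,[0,0,0],[0,0,-0.14]]
    - [5,[0,0,0],[0,0,-0.14]]
    - [5,[0,0,0],[0,0,-0.14]]
    - [5,[0,0,0],[0,0,-0.14]]

```text
clock: 6.95
position: [0.5507, -0.3116, 0.2098]
ee_rot: [0.248, 2.215, -0.766]
force: [0.0, 0.0, -1.3]
width: 0.601
gripper_force: 25.0
```

Emit:
send_rows:
  increments:
    - [5,[0,0,0],[0,0,-0.14]]
    - [5,[0,0,0],[0,0,-0.14]]
    - [5,[0,0,0],[0,0,-0.14]]
    - [5,[0,0,0],[0,0,-0.14]]
    - [5,[0,0,0],[0,0,-0.14]]

```text
clock: 7.45
position: [0.5508, -0.3114, 0.2098]
ee_rot: [-0.56, 2.304, -1.121]
force: [0.2, -0.2, -2.4]
width: 0.601
gripper_force: 25.0
```

Emit:
send_rows:
  increments:
    - [5,[0,0,0],[0,0,-0.14]]
    - [5,[0,0,0],[0,0,0]]

```text
clock: 7.65
position: [0.551, -0.3114, 0.2098]
ee_rot: [-0.727, 2.294, -1.184]
force: [-0.3, -0.2, -1.4]
width: 0.598
gripper_force: 25.0
```

```bash
cat > st.py <<'E'
from tgt import *
s=arm.observe(); R=Ro.from_rotvec(s["ee_rot"]); u=R.apply([-.848,0,-.53]); g=s["position"]-.019*R.as_matrix()[:,2]
print(s["clock"],"g",g.round(3),"u",u.round(2),"tilt",np.degrees(np.arccos(u[2])).round(1),"mouth",(g+.025*u).round(3),"toolz",R.as_matrix()[:,2].round(2),"q",s["joints"].round(2),"w",s["width"].round(3),s["force"].round(1))
E
python3 st.py
```

```text
Traceback (most recent call last):
  File "st.py", line 3, in <module>
    print(s["clock"],"g",g.round(3),"u",u.round(2),"tilt",np.degrees(np.arccos(u[2])).round(1),"mouth",(g+.025*u).round(3),"toolz",R.as_matrix()[:,2].round(2),"q",s["joints"].round(2),"w",s["width"].round(3),s["force"].round(1))
                                                                                                                                                                                            ^^^^^^^^^^^^^^^^
AttributeError: 'float' object has no attribute 'round'
```

Emit:
send_rows:
  increments:
    - [5,[0,0,0],[0,0,-0.12]]
    - [5,[0,0,0],[0,0,-0.12]]
    - [5,[0,0,0],[0,0,-0.1]]
    - [5,[0,0,0],[0,0,-0.08]]
    - [5,[0,0,0],[0,0,-0.06]]

```text
clock: 8.15
position: [0.5507, -0.312, 0.2098]
ee_rot: [-1.323, 2.184, -1.378]
force: [0.5, 0.3, -1.9]
width: 0.598
gripper_force: 25.0
```

Emit:
send_rows:
  increments:
    - [5,[0,0,0],[0,0,-0.06]]
    - [5,[0,0,0],[0,0,-0.06]]
    - [5,[0,0,0],[0,0,-0.06]]
    - [5,[0,0,0],[0,0,-0.06]]
    - [5,[0,0,0],[0,0,-0.06]]

```text
clock: 8.65
position: [0.5507, -0.312, 0.2098]
ee_rot: [-1.704, 2.048, -1.476]
force: [0.5, -0.1, -1.3]
width: 0.6
gripper_force: 25.0
```

Emit:
send_rows:
  increments:
    - [5,[0,0,0],[0,0,-0.06]]
    - [5,[0,0,0],[0,0,-0.06]]
    - [5,[0,0,0],[0,0,-0.06]]
    - [5,[0,0,0],[0,0,-0.06]]
    - [5,[0,0,0],[0,0,-0.06]]

```text
clock: 9.15
position: [0.5508, -0.312, 0.2098]
ee_rot: [2.019, -1.796, 1.503]
force: [-0.5, -0.1, -0.7]
width: 0.601
gripper_force: 25.0
```

```bash
sed -i 's/s\["width"\].round(3)/round(s["width"],3)/' st.py; python3 st.py; python3 -c "
from h import *
a=snap('top','t3'); b=snap('scene','s3')
cv2.imwrite('pics/c3.png',np.hstack([cv2.resize(a[150:290,360:520],(400,350)),cv2.resize(b[100:240,180:340],(400,350))])[:,:,::-1])"
```

```text
9.15 g [ 0.539 -0.301  0.22 ] u [-0.2   0.94 -0.28] tilt 106.5 mouth [ 0.534 -0.277  0.213] toolz [ 0.61 -0.6  -0.53] q [-0.4   0.38  0.67  2.48  2.54  0.59  0.9 ] w 0.601 [-0.5 -0.1 -0.7]
```

View pics/c3.png

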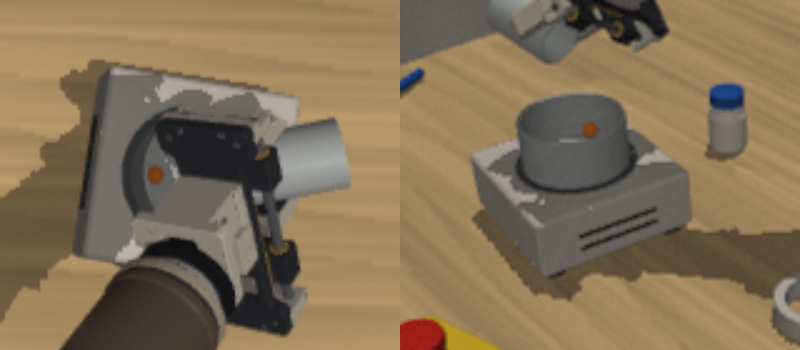

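Emit:
send_rows:
  increments:
    - [5,[0,0,0],[0,0,-0.08]]
    - [5,[0,0,0],[0,0,-0.08]]
    - [5,[0,0,0],[0,0,-0.08]]
    - [5,[0,0,0],[0,0,-0.08]]
    - [5,[0,0,0],[0,0,-0.08]]

```text
clock: 9.75
position: [0.5507, -0.3124, 0.2098]
ee_rot: [2.206, -1.283, 1.376]
force: [0.1, 0.7, -1.6]
width: 0.6
gripper_force: 25.0
```

Emit:
send_rows:
  increments:
    - [5,[0,0,0],[0,0,-0.06]]
    - [5,[0,0,0],[0,0,0]]
    - [5,[0,0,0],[0,0,0]]
    - [5,[0,0,0],[0,0,0]]
    - [5,[0,0,0],[0,0,0]]

```text
clock: 10.25
position: [0.5504, -0.3129, 0.2098]
ee_rot: [2.224, -1.207, 1.354]
force: [-0.7, -0.4, -1.7]
width: 0.602
gripper_force: 25.0
```

```bash
python3 st.py
```

```text
10.25 g [ 0.539 -0.302  0.22 ] u [-0.5   0.75 -0.43] tilt 115.2 mouth [ 0.526 -0.283  0.209] toolz [ 0.6  -0.6  -0.53] q [-0.49  0.41  0.8   2.48  2.65  0.56  1.25] w 0.602 [-0.7 -0.4 -1.7]
```

Emit:
send_rows:
  increments:
    - [5,[0,0,0],[0,0,0.14]]
    - [5,[0,0,0],[0,0,0.14]]
    - [5,[0,0,0],[0,0,0.14]]
    - [5,[0,0,0],[0,0,0.14]]
    - [5,[0,0,0],[0,0,0.14]]

```text
clock: 10.75
position: [0.5503, -0.3131, 0.2099]
ee_rot: [-1.773, 2.018, -1.493]
force: [0.2, -0.1, -0.9]
width: 0.596
gripper_force: 25.0
```

Emit:
send_rows:
  increments:
    - [5,[0,0,0],[0,0,0.14]]
    - [5,[0,0,0],[0,0,0.14]]
    - [5,[0,0,0],[0,0,0.14]]
    - [5,[0,0,0],[0,0,0.14]]
    - [5,[0,0,0],[0,0,0.14]]

```text
clock: 11.25
position: [0.5503, -0.3131, 0.2099]
ee_rot: [-0.886, 2.278, -1.243]
force: [-0.8, 0.3, -1.2]
width: 0.599
gripper_force: 25.0
```

Emit:
send_rows:
  increments:
    - [5,[0,0,0],[0,0,0.14]]
    - [5,[0,0,0],[0,0,0.14]]
    - [5,[0,0,0],[0,0,0.14]]
    - [5,[0,0,0],[0,0,0.14]]
    - [5,[0,0,0],[0,0,0.14]]

```text
clock: 11.75
position: [0.5502, -0.3132, 0.2098]
ee_rot: [-0.047, 2.275, -0.91]
force: [-0.1, -1.0, -1.5]
width: 0.599
gripper_force: 25.0
```

Emit:
send_rows:
  increments:
    - [5,[0,0,0],[0,0,0.14]]
    - [5,[0,0,0],[0,0,0.14]]
    - [5,[0,0,0],[0,0,0.14]]
    - [5,[0,0,0],[0,0,0.14]]
    - [5,[0,0,0],[0,0,0.14]]

```text
clock: 12.25
position: [0.5502, -0.3132, 0.2098]
ee_rot: [0.702, 2.055, -0.527]
force: [-0.0, 0.3, -2.1]
width: 0.602
gripper_force: 25.0
```

Emit:
send_rows:
  increments:
    - [5,[0,0,0],[0,0,0.14]]
    - [5,[0,0,0],[0,0,0]]

```text
clock: 12.45
position: [0.5502, -0.3133, 0.2098]
ee_rot: [0.836, 1.99, -0.449]
force: [0.5, -0.9, -1.3]
width: 0.603
gripper_force: 25.0
```

```bash
python3 st.py;python3 -c "
from tgt import *
show([.61,-.01,.20],tool(-45*d,32*d,0))"
```

```text
12.45 g [ 0.539 -0.302  0.22 ] u [-0.01 -0.01  1.  ] tilt 0.8 mouth [ 0.538 -0.302  0.245] toolz [ 0.6  -0.6  -0.53] q [ 0.06  0.32  0.07  2.44  2.27  0.72 -1.26] w 0.603 [ 0.5 -0.9 -1.3]
t 12.45 world d [ 0.0712  0.2919 -0.0199] tool0 d cm [ 10.22  25.61 -12.1 ] rot [ 0.005  0.004 -0.012] final-frame d cm [  9.96  25.68 -12.18]
q [ 0.062  0.319  0.068  2.444  2.274  0.724 -1.264]
```

Emit:
send_rows:
  increments:
    - [5,[0.8,2.2,-1.1],[0.005,0.004,-0.012]]
    - [5,[1.25,3.2,-1.5],[0,0,0]]
    - [5,[1.25,3.2,-1.5],[0,0,0]]
    - [5,[1.25,3.2,-1.5],[0,0,0]]
    - [5,[1.25,3.2,-1.5],[0,0,0]]

```text
clock: 12.95
position: [0.5919, -0.1411, 0.198]
ee_rot: [0.821, 2.003, -0.464]
force: [1.8, -0.1, -0.9]
width: 0.599
gripper_force: 25.0
```

Emit:
send_rows:
  increments:
    - [5,[1.25,3.2,-1.5],[0,0,0]]
    - [5,[1.25,3.2,-1.5],[0,0,0]]
    - [5,[1.25,3.2,-1.5],[0,0,0]]
    - [5,[0,0,0],[0,0,0]]

```text
clock: 13.35
position: [0.6207, -0.0264, 0.189]
ee_rot: [0.815, 2.007, -0.455]
force: [0.2, -0.1, -1.3]
width: 0.6
gripper_force: 25.0
```

```bash
python3 st.py;python3 -c "
from tgt import *
show([.61,-.01,.055],tool(-45*d,32*d,0))
a=snap('top','t4')
cv2.imwrite('pics/c4.png',cv2.resize(a[140:280,270:490],None,fx=3.6,fy=3.6)[:,:,::-1])"
```

```text
13.35 g [ 0.609 -0.015  0.199] u [0. 0. 1.] tilt 0.2 mouth [ 0.609 -0.015  0.224] toolz [ 0.6  -0.59 -0.53] q [-0.5   0.47 -0.09  2.22  1.5   1.02 -1.02] w 0.6 [ 0.2 -0.1 -1.3]
t 13.35 world d [ 0.0007  0.005  -0.1441] tool0 d cm [12.36  0.45  7.4 ] rot [ 0.009 -0.002  0.009] final-frame d cm [12.38  0.4   7.37]
q [-0.501  0.468 -0.094  2.216  1.5    1.02  -1.023]
```

View pics/c4.png

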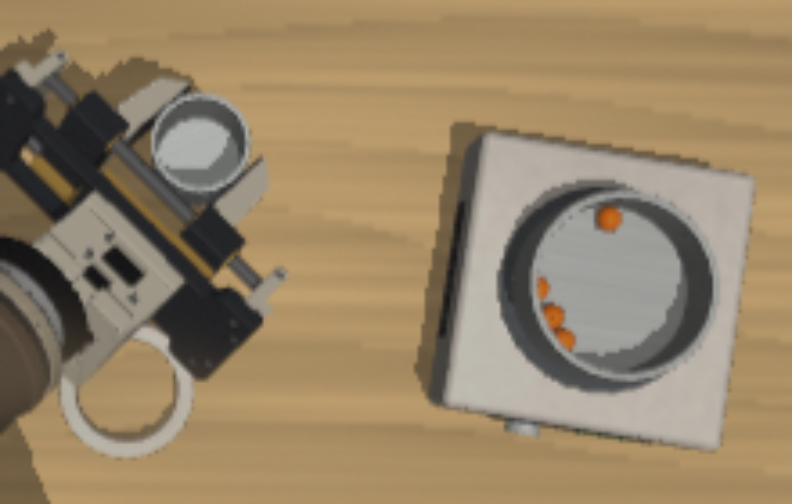

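Emit:
send_rows:
  increments:
    - [5,[2.6,0.1,1.6],[0,0,0]]
    - [5,[2.6,0.1,1.6],[0,0,0]]
    - [5,[2.6,0.1,1.6],[0,0,0]]
    - [5,[2.5,0,1.5],[0,0,0]]
    - [5,[1,0,0.6],[0,0,0]]

```text
clock: 13.9
position: [0.6183, -0.0321, 0.0552]
ee_rot: [0.822, 2.005, -0.466]
force: [-0.4, -0.0, -1.5]
width: 0.599
gripper_force: 25.0
```

Emit:
send_rows:
  increments:
    - [5,[0.5,0,0.3],[0,0,0]]
    - [5,[0.3,0,0.2],[0,0,0]]
    - [5,[0,0,0],[0,0,0]]

```text
clock: 14.2
position: [0.6196, -0.031, 0.0487]
ee_rot: [0.825, 2.001, -0.461]
force: [0.5, -0.0, -1.9]
width: 0.597
gripper_force: 25.0
```

```bash
python3 st.py
```

```text
14.2 g [ 0.608 -0.02   0.059] u [0. 0. 1.] tilt 0.1 mouth [ 0.608 -0.02   0.084] toolz [ 0.6  -0.6  -0.53] q [-0.5   0.78 -0.09  2.25  1.72  1.05 -1.42] w 0.597 [ 0.5 -0.  -1.9]
```

Lower about 4 mm more, then release and back off along the tool.

Emit:
send_rows:
  increments:
    - [5,[0.15,0,0.1],[0,0,0]]
    - [5,[0.15,0,0.1],[0,0,0]]
    - [5,[0,0,0],[0,0,0]]

```text
clock: 14.5
position: [0.6195, -0.0308, 0.0447]
ee_rot: [0.825, 2.001, -0.461]
force: [-0.5, 0.7, -0.7]
width: 0.599
gripper_force: 25.0
```

```bash
python3 st.py
```

```text
14.5 g [ 0.608 -0.019  0.055] u [0. 0. 1.] tilt 0.1 mouth [ 0.608 -0.019  0.08 ] toolz [ 0.6  -0.6  -0.53] q [-0.5   0.79 -0.09  2.25  1.73  1.05 -1.43] w 0.599 [-0.5  0.7 -0.7]
```

Emit:
send_rows:
  increments:
    - [5,[0.1,0,0.06],[0,0,0]]
    - [5,[0,0,0],[0,0,0]]
    - [7,[0,0,0],[0,0,0]]
    - [9.18,[0,0,0],[0,0,0]]
    - [9.18,[0,0,0],[0,0,0]]

```text
clock: 15.0
position: [0.6194, -0.0309, 0.0432]
ee_rot: [0.825, 2.002, -0.461]
force: [0.4, -0.0, -0.2]
width: 0.813
gripper_force: 0.0
```

Emit:
send_rows:
  increments:
    - [9.18,[0,0,0],[0,0,0]]
    - [9.18,[0,0,0],[0,0,0]]
    - [9.18,[0,0,0],[0,0,0]]
    - [9.18,[0,0,0],[0,0,0]]

```text
clock: 15.4
position: [0.6193, -0.0309, 0.0431]
ee_rot: [0.825, 2.002, -0.461]
force: [-0.6, 0.8, -1.0]
width: 0.999
gripper_force: 0.0
```

Emit:
send_rows:
  increments:
    - [9.18,[0,0,-1.5],[0,0,0]]
    - [9.18,[0,0,-3],[0,0,0]]
    - [9.18,[0,0,-3],[0,0,0]]
    - [9.18,[0,0,-3],[0,0,0]]
    - [9.18,[-3,0,-3],[0,0,0]]

```text
clock: 15.9
position: [0.5479, 0.0411, 0.1383]
ee_rot: [0.82, 2.007, -0.462]
force: [1.7, 0.4, 0.6]
width: 1.001
gripper_force: 0.0
```

Emit:
send_rows:
  increments:
    - [9.18,[-4,0,-2],[0,0,0]]
    - [9.18,[-4,0,-2],[0,0,0]]
    - [9.18,[-4,0,-2],[0,0,0]]
    - [0,[0,0,0],[0,0,0]]

```text
clock: 16.3
position: [0.5603, 0.0304, 0.2793]
ee_rot: [0.829, 1.996, -0.454]
force: [-0.2, -0.2, 0.0]
width: 0.952
gripper_force: 0.0
```

```bash
python3 st.py
python3 - <<'E'
from tgt import *
a=snap("top","t5"); b=snap("scene","s5")
cv2.imwrite('pics/c5.png',np.hstack([cv2.resize(a[140:260,240:400],(400,300)),cv2.resize(b[180:300,220:380],(400,300))])[:,:,::-1])
s=arm.observe(); R0=Ro.from_rotvec(s["ee_rot"]); 
R=Ro.from_matrix(np.array([[-1,0,0],[0,1,0],[0,0,-1]]).T)
for psi in(-60,-30,0,30,60,90): print(psi,(R0.inv()*Ro.from_euler('z',psi*d)*R).as_rotvec().round(3), ik([.608,.2475,.2],Ro.from_euler('z',psi*d)*R,[s["joints"],Q[1],Q[0]]))
print(arm.camera_params("wrist")["R"].shape)
E
```

```text
16.3 g [0.549 0.042 0.289] u [-0.01 -0.    1.  ] tilt 0.3 mouth [0.549 0.042 0.314] toolz [ 0.6  -0.6  -0.53] q [-0.62  0.28 -0.18  2.18  1.23  1.18 -0.83] w 0.952 [-0.2 -0.2  0. ]
-60 [0.133 1.006 0.24 ] (np.True_, array([-0.15075282,  0.56527099, -0.47102493,  1.5212382 ,  0.27333053,
        1.12087246, -0.1546074 ]))
-30 [-0.132  1.007 -0.238] (np.True_, array([-0.15852181,  0.56335995, -0.45915838,  1.52142493,  0.26618226,
        1.11919152,  0.37431852]))
0 [-0.396  0.958 -0.714] (np.True_, array([-0.05250206,  0.59577592, -0.62436223,  1.51876721,  0.36820881,
        1.14656503,  0.82305115]))
30 [-0.658  0.859 -1.187] (np.True_, array([-0.03168899,  0.60395223, -0.6578264 ,  1.5182268 ,  0.38963142,
        1.15324696,  1.33126965]))
60 [-0.917  0.704 -1.653] (np.True_, array([ 0.15495067,  0.71866334, -0.98680415,  1.5136104 ,  0.61826668,
        1.24571042,  1.69930852]))
90 [-1.168  0.485 -2.107] (np.True_, array([-0.03778245,  0.60148826, -0.64798573,  1.5183853 ,  0.38330197,
        1.15123855,  2.38299843]))
(3, 3)
```

View pics/c5.png

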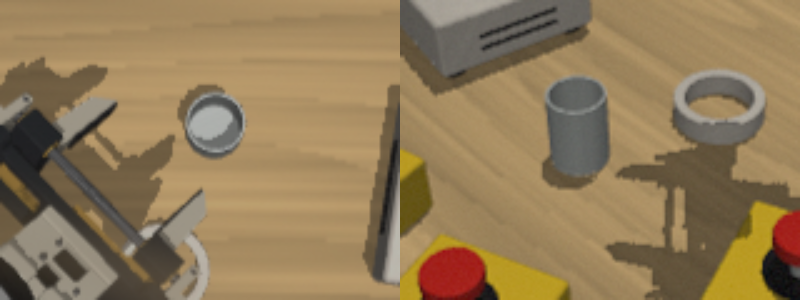

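Emit:
send_rows:
  increments:
    - [0,[0,0,0],[0,0.14,0]]
    - [0,[0,0,0],[0,0.14,0]]
    - [0,[0,0,0],[0,0.14,0]]
    - [0,[0,0,0],[0,0.14,0]]
    - [0,[0,0,0],[0,0.14,0]]

```text
clock: 16.9
position: [0.5582, 0.0308, 0.2722]
ee_rot: [1.084, 2.629, -0.18]
force: [0.3, -0.6, -1.3]
width: 0.437
gripper_force: 0.0
```

Emit:
send_rows:
  increments:
    - [0,[0,0,0],[0,0.14,0]]
    - [0,[0,0,0],[0,0.14,0]]
    - [0,[0,0,0],[0,0.03,0]]
    - [0,[0,0,0],[0,0,0]]

```text
clock: 17.3
position: [0.5583, 0.0282, 0.2708]
ee_rot: [1.203, 2.893, -0.021]
force: [0.7, 0.3, -0.2]
width: 0.088
gripper_force: 0.0
```

```bash
cat > pl.py <<'E'
from tgt import *
B=Ro.from_matrix(np.array([[-1,0,0],[0,1,0],[0,0,-1]]).T)
R=Ro.from_euler('z',-45*d)*B
show(np.array([.608,.2475,.13])+[0,0,.019],R); s=arm.observe(); print(s["force"].round(2),s["ft_torque"].round(2),s["width"],s["position"].round(4))
E
python3 pl.py
```

```text
t 17.3 world d [ 0.0497  0.2193 -0.1408] tool0 d cm [12.23 19.11 13.75] rot [-0.009  0.013 -0.003] final-frame d cm [12.   19.02 14.08]
q [-0.047  0.301 -0.144  1.664  0.063  1.181  0.574]
[ 0.7   0.31 -0.17] [-0.05 -0.01 -0.01] 0.08782594285608575 [0.5583 0.0282 0.2708]
```

Emit:
send_rows:
  increments:
    - [0,[2,3.1,1],[-0.009,0.013,-0.003]]
    - [0,[2,3.2,1],[0,0,0]]
    - [0,[2,3.2,1],[0,0,0]]
    - [0,[2,3.2,1],[0,0,0]]
    - [0,[2,3.2,1],[0,0,0]]

```text
clock: 17.8
position: [0.598, 0.2163, 0.2218]
ee_rot: [1.191, 2.903, 0.002]
force: [0.5, -0.9, 0.1]
width: 0.007
gripper_force: 0.0
```

Emit:
send_rows:
  increments:
    - [0,[2,3.1,1],[0,0,0]]
    - [0,[0,0,2],[0,0,0]]
    - [0,[0,0,2],[0,0,0]]
    - [0,[0,0,0],[0,0,0]]

```text
clock: 18.2
position: [0.6039, 0.2504, 0.1695]
ee_rot: [-1.191, -2.907, 0.004]
force: [-0.3, -0.6, -0.4]
width: 0.006
gripper_force: 0.0
```

```bash
python3 pl.py
python3 - <<'E'
from h import *
p=arm.camera_params("wrist"); a=snap("wrist","w6").astype(int)
m=((a[...,0]>110)&(a[...,1]<70)&(a[...,2]<70)).astype(np.uint8)
n,l,st,c=cv2.connectedComponentsWithStats(m)
for i in range(1,n):
    if st[i,4]>300: print(st[i],c[i].round(1),ray("wrist",c[i],.1,p).round(4))
print("pred",proj("wrist",[.608,.2475,.1],p))
E
```

```text
t 18.2 world d [ 0.0041 -0.0029 -0.0395] tool0 d cm [-0.5   0.09  3.95] rot [-0.002  0.001  0.008] final-frame d cm [-0.5   0.08  3.95]
q [-0.352  0.54  -0.19   1.551  0.113  1.063  0.223]
[-0.26 -0.65 -0.42] [-0.07  0.01  0.01] 0.005727276001632596 [0.6039 0.2504 0.1695]
[ 293  188   66   56 2821] [325.5 217.1] [0.6055 0.2534 0.1   ]
[ 508  311   64   32 1587] [539.6 329. ] [0.7865 0.3083 0.1   ]
pred [322.01917386 225.09315998]
```

View pics/w6.png

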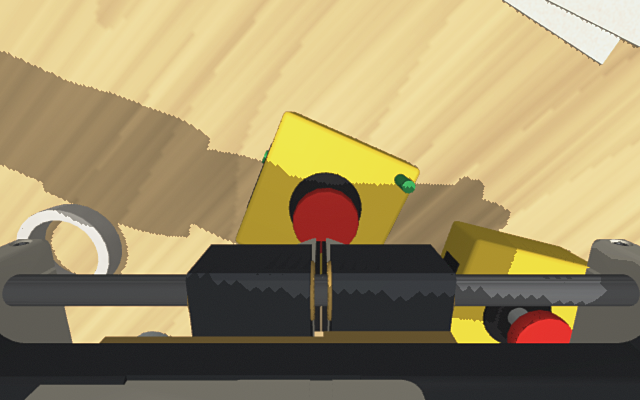

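Emit:
send_rows:
  increments:
    - [0,[-0.4,0,2],[0,0,0]]
    - [0,[0,0,2],[0,0,0]]
    - [0,[0,0,1.5],[0,0,0]]
    - [0,[0,0,0.7],[0,0,0]]
    - [0,[0,0,0],[0,0,0]]

```text
clock: 18.75
position: [0.6102, 0.2467, 0.1109]
ee_rot: [1.195, 2.903, 0.003]
force: [0.4, 0.1, -1.5]
width: 0.008
gripper_force: 0.0
```

Emit:
send_rows:
  increments:
    - [0,[0,0,0.3],[0,0,0]]
    - [0,[0,0,0],[0,0,0]]
    - [0,[0,0,0],[0,0,0]]

```text
clock: 19.05
position: [0.6111, 0.2467, 0.109]
ee_rot: [1.195, 2.902, 0.006]
force: [0.6, 0.4, -0.2]
width: 0.006
gripper_force: 0.0
```

Emit:
send_rows:
  increments:
    - [0,[0,0,0.3],[0,0,0]]
    - [0,[0,0,0],[0,0,0]]
    - [0,[0,0,0],[0,0,0]]

```text
clock: 19.35
position: [0.6108, 0.2465, 0.1053]
ee_rot: [1.195, 2.902, 0.005]
force: [1.0, 0.1, 0.8]
width: 0.004
gripper_force: 0.0
```

Emit:
send_rows:
  increments:
    - [0,[0,0,0.3],[0,0,0]]
    - [0,[0,0,0],[0,0,0]]
    - [0,[0,0,0],[0,0,0]]

```text
clock: 19.65
position: [0.6107, 0.2465, 0.1022]
ee_rot: [1.195, 2.903, 0.005]
force: [-0.7, 0.4, 0.1]
width: 0.002
gripper_force: 0.0
```

Emit:
send_rows:
  increments:
    - [0,[-0.1,0.2,0.3],[0,0,0]]
    - [0,[0,0,0],[0,0,0]]
    - [0,[0,0,0],[0,0,0]]

```text
clock: 19.95
position: [0.6132, 0.2474, 0.0995]
ee_rot: [1.195, 2.902, 0.006]
force: [-0.6, -0.7, 2.4]
width: 0.004
gripper_force: 1.4
```

Emit:
send_rows:
  increments:
    - [0,[0,0,0.3],[0,0,0]]
    - [0,[0,0,0],[0,0,0]]
    - [0,[0,0,0],[0,0,0]]

```text
clock: 20.25
position: [0.6132, 0.2474, 0.0965]
ee_rot: [1.195, 2.902, 0.006]
force: [-0.3, -0.1, 3.4]
width: 0.007
gripper_force: 1.9
```

Emit:
send_rows:
  increments:
    - [0,[0,0,0.3],[0,0,0]]
    - [0,[0,0,0],[0,0,0]]
    - [0,[0,0,0],[0,0,0]]

```text
clock: 20.55
position: [0.6131, 0.2475, 0.0935]
ee_rot: [1.195, 2.902, 0.006]
force: [0.3, -0.3, 5.1]
width: 0.004
gripper_force: 2.5
```

Emit:
send_rows:
  increments:
    - [0,[0,0,0.3],[0,0,0]]
    - [0,[0,0,0],[0,0,0]]
    - [0,[0,0,0.23],[0,0,0]]
    - [0,[0,0,0],[0,0,0]]
    - [0,[0,0,0],[0,0,0]]

```text
clock: 21.05
position: [0.6132, 0.2475, 0.0884]
ee_rot: [1.195, 2.902, 0.006]
force: [-0.7, 0.5, 7.5]
width: 0.003
gripper_force: 3.3
```

Run:
```python
from h import *
for _ in range(3):
    a=arm.get_image("scene").astype(int); s=arm.observe(); print(s["clock"],s["position"].round(4),s["force"].round(2))
b=cv2.imread("pics/s5.png")[:,:,::-1].astype(int)
for im in(b,a):
    m=(im[...,0]>110)&(im[...,1]<80)&(im[...,2]<80); m[:, :340]=0
    y,x=np.nonzero(m[:320]); print("red rows",y.min(),y.max(),x.min(),x.max())
print(proj("scene",[.608,.2475,.1])-proj("scene",[.608,.2475,.088]))
```

```text
21.1 [0.6132 0.2474 0.0885] [-0.38 -1.04  6.73]
21.15 [0.6132 0.2474 0.0885] [-0.69 -0.58  6.43]
21.2 [0.6132 0.2474 0.0885] [-0.17  0.21  6.55]
red rows 264 282 369 394
red rows 288 290 374 387
[ 0.43960421 -4.6249054 ]
```

Emit:
send_rows:
  increments:
    - [0,[0,0,0.04],[0,0,0]]
    - [0,[0,0,0],[0,0,0]]
    - [0,[0,0,0],[0,0,0]]
    - [0,[0,0,0],[0,0,0]]

```text
clock: 21.6
position: [0.6132, 0.2475, 0.0881]
ee_rot: [1.195, 2.902, 0.006]
force: [-0.4, 0.3, 6.2]
width: 0.003
gripper_force: 3.4
```

```bash
python3 -c "
from cell import arm
s=arm.observe();print(s['position'],s['force']);print(arm.sign_off())"
```

```text
[0.61317445 0.24747745 0.08809843] [-0.38568556  0.25908822  6.22894386]
the job is handed in; nothing more can be done
None
```

I handed the job in at about 21.6 s: all four balls are in the jar, the empty beaker stands upright on the bench, and the plunger is held at about half travel (fingertips at 88.1 mm, about 6–7 N).

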